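Unclamp a gauged block, return it to its row, re-clamp the fixture

ROBOT

A 6-joint arm with a two-finger parallel gripper is mounted at the origin on the work surface. World frame = base frame: x ahead of the robot, y to its left, z up, the work surface at z = 0. Lengths are in m, angles in rad, forces in N, time in s.
With the tool pointing down it reaches from about 0.25 to 0.725 m from the base axis. Payload 4 kg.
Tool frame: the origin (TCP) lies on the centre line of the jaws, within the pads' length; the fingertips stand 22 mm ahead of it and the grasp point (between the pads) lies 3 mm ahead of it; z points along the fingers, y is the line along which they close (so a half turn about z gives the same grasp; the last joint's range is limited). The gripper opens to 85 mm and grips with 20 to 120 N. Pads are 22 mm wide; open, the fingers measure 114 mm over their backs; the gripper's body (76 mm by 85 mm) begins 54 mm behind the grasp point. The pads swing forward as they close: fully open they stand 13 mm farther back than shut.
Start: joints at [1.182, 0.241, 0.005, 1.335, 0, 1.571], TCP at [0.19, 0.463, 0.253] pointing down, gripper open.
Joint ranges: [-2.72, 2.72], [-1.05, 1.87], [-1.09, 1.28], [-1.99, 2.15], [-1.42, 1.44], [-3.14, 3.14]. Speed limits (rad/s): [2.79, 2.79, 3.14, 3.14, 3.14, 3.14].

INTERFACE

Orientations are given as a unit quaternion [x, y, z, w].
In Python, from workcell import bot gives the robot as it stands.
- The arm moves only by the shell command python3 -m inch 'ROWS'. ROWS is JSON, one flat list of numbers, 7 for each row, row after row: the shift along the world's x, y, z in mm, then the turn, a rotation vector about the world's x, y, z in rad, then the opening in per cent of the stroke, from 0 (shut) to 100 (fully open). A call has 1 to 8 rows; each row is the pose to reach, as a shift and turn from the pose commanded when the call began; what a row does not reach only later rows make up. A row lasts 1/12 s, in which the tool goes at most 41.7 mm and 7.16 degrees, less where a joint would pass 70% of its speed; a pose out of reach is approached as far as the arm can. A call with a gripper value outside its range is refused whole. The fingers move at their own pace and stop on an object; the grip force is fixed at half the most. Time passes only in rows, so rows that repeat a pose let the fingers close. It gives the time, the measured TCP pose, the force, the opening and the grip force at its end, in the units of the state.
- bot.get_obs(): the state, without advancing time (a new reading comes with each control period).
- bot.camera(name): name is "side" or "top"; returns the picture (384x512x3 uint8, blue, green, red); there is no depth.
- bot.camera_info(name): a dict with "intrinsics" (3x3 intrinsics, pixels), "distortion" ([k1, k2, p1, p2, k3] as OpenCV has them; the pictures are not rectified), "camera_from_world" (4x4, takes a point from world to camera coordinates). Camera axes: x right, y down, z forward; pixel columns grow to the right and rows downward; lengths in m; the calibration is good to about 2 mm. A picture is of the moment at which its call begins. camera_info takes no time and is no camera call.
- bot.job_done(): hands the job in; it is judged then, once.
Trained networks look in the newest picture that a camera, given by its name, has taken for a name from the list of things; names that differ only in an ending like _2 or _b are one class to them, and where a whole thing is asked for, a point or a joint stands for the part that bears it (a point fixed in the world has none). Each returns a list of dicts, best first, with "confidence" (0 to 1); they miss things now and then, are a little off and sometimes report something else, mostly with a low value. They report only what shows in the picture. A call takes as long as a camera call. They do not tell look-alikes from the thing itself.
- bot.silhouettes(camera, target): "mask" (384x512 bool, what is visible of it) and "uv" ([column, row] in pixels, amid what is visible of it).
- bot.spot_point(camera, target): "uv" ([column, row] in pixels: a listed point, or the origin of a listed thing).
The state is a dict: "clock": time; "joint_pos": joint angles; "joint_vel": joint speeds; "tau": joint torques, N m; "eef_pos": TCP position; "tool_rot": TCP orientation; "ft_force": force on the tool from outside, world axes, zero at the start; "ft_torque": the same for the moment, N m; "grip_width": finger opening in m; "grasp_force": force on a finger pad.
Only numpy, scipy, OpenCV 4.12 (cv2) and the standard library are available. Lean on these libraries where they do the work, as an engineer would, in place of code of your own. Each camera call takes 0.05 s, during which the arm holds its last target. There are 200 camera calls.

TASK

Flip the clamp handle of the checking fixture right over to its open stop, take out the block and stand it in the empty place of the row on the rack, square and in line with its neighbours with its ends flush with theirs, set down and never dropped; then flip the handle back down until the fixture is fully clamped shut. In the fixture the block can be held only by its long sides and in the row only by its ends, so set it down on the bench on the way and take it again the other way. Do not disturb the other blocks or the tools and parts lying about.

Things in the scene. Friction and masses are not known exactly. Their poses are not given: they have to be found in the camera images.
- handle (a joint): hinge of the clamp handle, rad: 0 = clamped shut (bar level over the block), 2.1 = open stop (bar stood up and leaning back over the far side). The handle is over-centre: its weight (0.25 kg) holds it at either stop, upright is at 1.57, and released anywhere else it falls to the stop on its side
- knob (a point): centre of the dark steel ball, 28 mm in diameter, on the free end of the handle, 130 mm from the hinge line. Shut it is 78 mm above the bench on the fixture's -x side; open about 190 mm above the bench on its +x side. Can be pinched from above along the hinge line and swivels between the fingers
- hinge (a point): point on the hinge line of the handle, 78 mm above the bench; axes are those of the fixture. The hinge line is the fixture's y axis; opening turns positively about +y (the knob goes from -x up and over to +x). The steel bar is 12 mm thick; its rubber foot, 16 mm in diameter, stands 65 mm from the hinge and ends 2 mm over the block
- fixture: dark steel checking fixture fixed to the bench, base plate 200 x 85 x 15 mm, origin on the bench under the nest's centre. The block stands in the nest 15 mm up, long side along the fixture's x, between two cheeks at x = +-30 to +-40 mm (36 mm wide) that rise to 61 mm, 4 mm above its top; lips 5 mm high at y = +-19 to +-24 mm. Hinge ears at x = 53 to 77 mm, 93 mm high
- block: plain steel block, 56 mm (x) x 34 mm (y) x 42 mm tall, 0.45 to 0.8 kg, origin at the centre of its underside; at the start in the fixture's nest
- rack: low plywood rack, 76 mm (x) x 204 mm (y), top 18 mm above the bench, origin on the bench under its centre. It has four places in a row along its y, 44 mm apart, for blocks whose long sides lie along its x; an aluminium end plate 6 mm thick, up to 62 mm high, closes each end of the row, the x sides are open
- gap: the empty place of the row, marked by a flat white paper slip 40 x 20 mm on the rack; origin at the place's centre on the rack's top, where the block's underside centre belongs; x along the block's long side, y along the row. Gap to each neighbour or end plate 9 to 10 mm
- row_a: another block of the row, same size as block (56 x 34 x 42 mm), standing in one of the rack's other places; leave it alone
- row_b: another block of the row, same size as block (56 x 34 x 42 mm), standing in one of the rack's other places; leave it alone
- row_c: another block of the row, same size as block (56 x 34 x 42 mm), standing in one of the rack's other places; leave it alone
- bush_a: standing steel bush, 34 mm in diameter, 50 mm tall, origin under its centre; leave it alone
- bush_b: standing steel bush, 34 mm in diameter, 50 mm tall, origin under its centre; leave it alone
- bush_c: standing steel bush, 34 mm in diameter, 50 mm tall, origin under its centre; leave it alone
- caliper: steel caliper lying flat, about 200 mm long, origin near its middle; leave it alone
- plug_gauge: lying double-ended plug gauge, 124 mm long, 24 mm thick; leave it alone
- wrench: lying wrench, origin near its middle; leave it alone
- cup: white mug, 85 mm tall, 76 mm in diameter, origin under its centre; leave it alone
There are look-alikes about, which are no part of the job. Leave any black or green look-alike of the block alone.

How it is judged:
On the way, in this order (a step that is already met when the one before it is completed fails the run):
1. the clamp handle is flipped to its open stop (value of joint handle above 1.98 rad), for 0.2 s.
2. the block stands released in the row's empty place (x of block in the frame of gap between -0.007 and 0.007 m and y of block in the frame of gap between -0.006 and 0.006 m and z of block in the frame of gap between -0.004 and 0.004 m and angle between the x axis of block and the x axis of gap, either way round below 0.12 rad and angle between block's own z axis and vertical below 0.08 rad and contact force between the fingers and block below 0.1 N and linear speed of block below 0.02 m/s), for 0.2 s.
At the end, for the whole second after the job is handed in: block standing at rest on the rack within 7 mm along its length and 6 mm across of the centre of the empty place, within 0.12 rad of square, upright, not held; handle clamped shut (below 0.08 rad) and still (all of step 2 and value of joint handle below 0.08 rad and velocity of joint handle below 0.05 rad/s); the robot touches nothing.
It fails at once if the block is dropped (moves faster than 0.3 m/s with no finger on it) (linear speed of block above 0.3 m/s and contact force between the fingers and block below 0.1 N).
It fails at once if another block of the row is shifted by more than 9 mm (distance of any of row_a, row_b, row_c from where it was at the start of the episode above 0.009 m).
It fails at once if a bystander is shifted by more than 25 mm (distance of any of bush_a, bush_b, bush_c, caliper, plug_gauge, wrench, cup from where it was at the start of the episode above 0.025 m).
It also fails if it takes over 72 s, if anything falls off the work surface, if the arm or the gripper's body presses on something with over 40 N, if the wrist force passes 120 N, or if a joint passes its speed limit or range.

## Working session

There is one attempt and no reset: what is moved stays moved. The work goes in short steps, Python scripts to look and compute and a shell command to move; the robot and the scene stay as the last step left them, time stands still between calls to the robot, and variables do not carry over. Pictures are saved under pics/ and viewed, at most 13 in all, crops included, and the job is handed in when it is done.

```bash
ls; mkdir -p pics
python3 - <<'E'
from workcell import bot
import cv2,numpy as np
np.set_printoptions(precision=4,suppress=True)
o=bot.get_obs();print(o)
for c in("top","side"):
    im=bot.camera(c);cv2.imwrite(f"pics/{c}0.png",im)
    i=bot.camera_info(c);print(c,i)
    for t in("knob","hinge","fixture","block","rack","gap","row_a","bush_a","caliper","plug_gauge","wrench","cup"):
        print(t,[(np.round(d["uv"],1).tolist(),round(d["confidence"],2)) for d in bot.spot_point(c,t)[:5]])
E
```

```text
pics
{'clock': 0.0, 'joint_pos': array([1.182 , 0.2414, 0.0037, 1.3352, 0.    , 1.5708]), 'joint_vel': array([-0.0009,  0.0005,  0.0023,  0.0001,  0.0005,  0.0012]), 'tau': array([ -0.    , -37.2315,  25.241 ,   0.0172,  -0.    ,  -0.    ]), 'eef_pos': array([0.1893, 0.4622, 0.2524]), 'tool_rot': array([ 0.1932,  0.9812, -0.001 , -0.0002]), 'ft_force': array([-0.1762,  0.0871, -0.3942]), 'ft_torque': array([ 0.0259, -0.0141, -0.0107]), 'grasp_force': 0.0, 'grip_width': 0.08525750673650113}
top {'intrinsics': array([[382.3794,   0.    , 252.128 ],
       [  0.    , 382.3794, 187.6388],
       [  0.    ,   0.    ,   1.    ]]), 'distortion': array([-0.0002,  0.    ,  0.    ,  0.    ,  0.    ]), 'camera_from_world': array([[ 0.0068, -0.9999,  0.0092, -0.0141],
       [-0.9901, -0.008 , -0.1405,  0.547 ],
       [ 0.1405, -0.0082, -0.99  ,  1.107 ],
       [ 0.    ,  0.    ,  0.    ,  1.    ]])}
knob [([183.4, 217.2], 0.51)]
hinge [([174.7, 170.6], 0.97)]
fixture [([185.9, 197.8], 0.94)]
block [([142.3, 178.8], 0.82), ([178.1, 265.6], 0.82), ([186.8, 195.9], 0.6), ([224.5, 186.1], 0.51), 
[... 793 characters left out ...]
5,  0.937 ],
       [ 0.    ,  0.    ,  0.    ,  1.    ]])}
knob [([258.2, 245.2], 0.58)]
hinge [([205.1, 241.9], 0.94)]
fixture [([229.9, 267.1], 0.81)]
block [([187.9, 300.8], 0.85), ([307.8, 287.2], 0.82), ([230.4, 263.3], 0.66), ([239.1, 234.3], 0.63)]
rack [([265.9, 175.1], 0.73)]
gap [([204.3, 199.7], 0.43)]
row_a [([272.0, 166.0], 0.77), ([263.9, 173.5], 0.71), ([273.2, 160.3], 0.57)]
bush_a [([281.5, 318.6], 0.89), ([203.8, 199.6], 0.74), ([202.0, 215.8], 0.49)]
caliper [([147.5, 280.1], 0.96), ([271.7, 157.2], 0.73), ([265.8, 177.5], 0.42)]
plug_gauge [([209.5, 182.1], 0.63), ([266.3, 173.6], 0.47)]
wrench [([334.5, 162.9], 0.58), ([257.0, 250.5], 0.36)]
cup [([238.1, 349.8], 0.75)]
```

Run:
```python
import cv2
a=cv2.imread("pics/top0.png");b=cv2.imread("pics/side0.png")
cv2.imwrite("pics/t1.png",cv2.resize(a[100:300,80:430],(800,457),interpolation=cv2.INTER_CUBIC))
cv2.imwrite("pics/s1.png",cv2.resize(b[120:384,100:420],(720,594),interpolation=cv2.INTER_CUBIC))
```

```text
(no output)
```

View pics/t1.png

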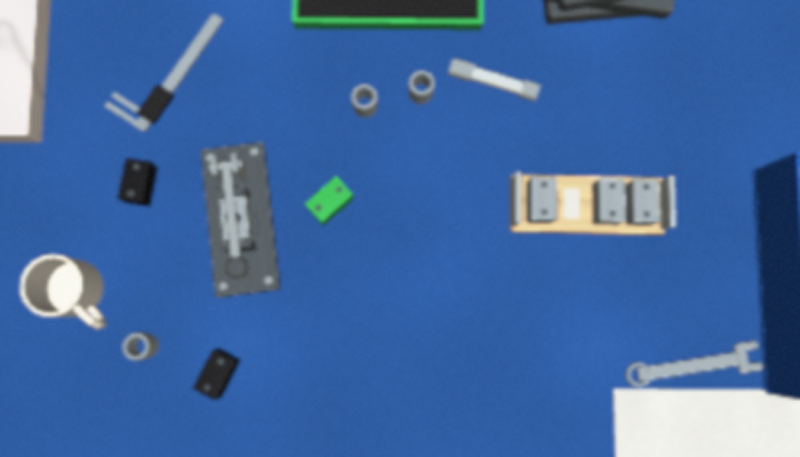

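View pics/s1.png

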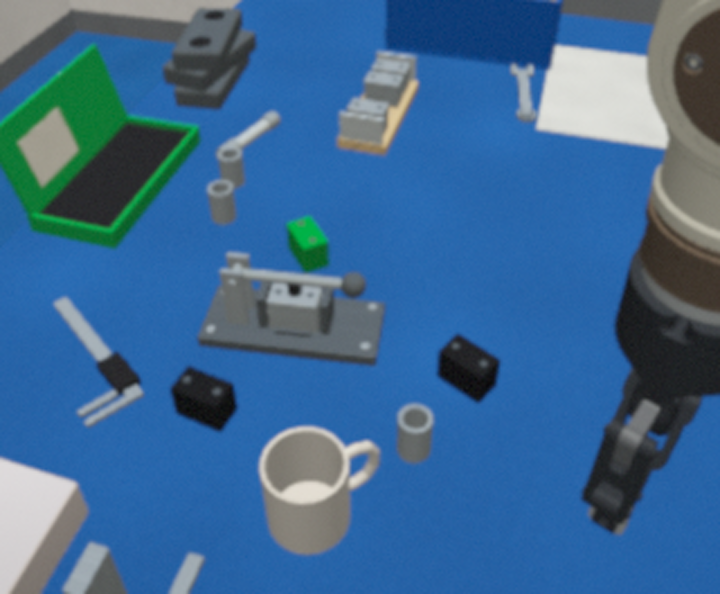

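The top view shows the fixture at about (185,196), with the knob on the near side at (183,217). The rack's slip is at (330,189), and there are black and green look-alikes. The side view agrees. Next I'll fit the fixture and rack poses to the outlines.

```bash
cat > h.py <<'E'
import cv2,numpy as np
from workcell import bot
from scipy.optimize import minimize,least_squares
np.set_printoptions(precision=4,suppress=True)
INF={c:bot.camera_info(c) for c in("top","side")}
def proj(c,P):
    i=INF[c];T=i["camera_from_world"];r,_=cv2.Rodrigues(T[:3,:3])
    return cv2.projectPoints(np.float64(P).reshape(-1,1,3),r,T[:3,3],i["intrinsics"],i["distortion"])[0][:,0]
def back(c,uv,z):
    i=INF[c];T=i["camera_from_world"]
    n=cv2.undistortPoints(np.float64(uv).reshape(1,1,2),i["intrinsics"],i["distortion"])[0,0]
    d=T[:3,:3].T@np.r_[n,1];o=-T[:3,:3].T@T[:3,3];return o+d*(z-o[2])/d[2]
def box(x0,x1,y0,y1,z0,z1): return np.array([[x,y,z] for x in(x0,x1) for y in(y0,y1) for z in(z0,z1)])/1000
def ball(x,y,z,r):
    g=np.random.RandomState(0).randn(200,3);return (np.array([x,y,z])+r*g/np.linalg.norm(g,axis=1)[:,None])/1000
def place(P,q):
    c,s=np.cos(q[2]),np.sin(q[2]);return P@np.array([[c,s,0],[-s,c,0],[0,0,1]])+np.array([q[0],q[1],0])
def render(c,parts,q,S=4):
    m=np.zeros((384*S,512*S),np.uint8)
    for P in parts:
        h=cv2.convexHull(((proj(c,place(P,q))+.5)*S-.5).astype(np.float32));cv2.fillConvexPoly(m,np.int32(np.round(h*16)),255,shift=4)
    return cv2.resize(m,(512,384),interpolation=cv2.INTER_AREA)/255.
def fit(parts,q0,imgs,margin=6,cams=("top","side"),fg=None):
    fgs={}
    for c in cams:
        im=imgs[c].astype(float);roi=cv2.dilate((render(c,parts,q0)>0).astype(np.uint8),np.ones((2*margin+1,)*2))
        t=(im[...,0]-im[...,2]);t=cv2.GaussianBlur(t,(0,0),.6)
        bg=np.percentile(t[roi>0],97);f=np.clip((bg-t)/(.75*bg)-.1,0,1) if fg is None else fg(im)
        fgs[c]=(f,roi)
    cost=lambda d:sum((((cv2.GaussianBlur(render(c,parts,q0+d*[.01,.01,.1]),(0,0),1.)-fgs[c][0])**2)*fgs[c][1]).sum() for c in cams)
    S=np.vstack([np.zeros(3),np.eye(3)*.6]);S-=.1
    r=minimize(cost,np.zeros(3),method="Nelder-Mead",options=dict(initial_simplex=S,xatol=.005,fatol=.05,maxiter=120))
    return q0+r.x*[.01,.01,.1],r.fun
FIX=[box(-100,100,-42.5,42.5,0,15),box(-40,-30,-18,18,15,61),box(30,40,-18,18,15,61),box(53,77,-12,12,15,93)]
BLK=[box(-28,28,-17,17,15,57)]
SHUT=[box(-65,65,-6,6,72,84),ball(-65,0,78,14)]
RACK=[box(-38,38,-102,102,0,18),box(-38,38,-102,-96,0,62),box(-38,38,96,102,0,62)]
E
python3 - <<'E'
from h import *
im={c:cv2.imread(f"pics/{c}0.png") for c in INF}
for c,z in(("top",.078),("side",.078)):
    u={"top":((183.4,217.2),(174.7,170.6)),"side":((258.2,245.2),(205.1,241.9))}[c]
    print(c,"knob",back(c,u[0],z),"hinge",back(c,u[1],z))
k=back("top",(183.4,217.2),.078);h=back("top",(179.5,172),.078)
# yaw from plate corners in the top view
cr=[back("top",(80+a/2.286,100+b/2.286),.015) for a,b in((203,150),(262,143),(280,288),(217,297))]
print(np.array(cr)); c0=np.mean(cr,0); x=(cr[0]+cr[1]-cr[2]-cr[3]);q0=np.array([c0[0],c0[1],np.arctan2(x[1],x[0])]);print("q0",q0)
for cams in(("top",),("side",),("top","side")): print(cams,fit(FIX+BLK+SHUT,q0,im,cams=cams))
cr=[back("top",(80+a/2.286,100+b/2.286),.018) for a,b in((511,175),(672,178),(667,234),(511,231))]
c0=np.mean(cr,0);print(np.array(cr))
y=cr[0]+cr[3]-cr[1]-cr[2];r0=np.array([c0[0],c0[1],np.arctan2(-y[0],y[1])]);print("r0",r0)
g=back("top",(80+571/2.286,100+203/2.286),.018)
print("slip",g,"in rack y",(g-c0)[:2]@[-np.sin(r0[2]),np.cos(r0[2])])
sl=[box(-28,28,y-17,y+17,18,60) for y in(66,-22,-66)]
for cams in(("top",),("side",),("top","side")): print(cams,fit(RACK+sl,r0,im,cams=cams))
E
```

```text
top knob [0.4547 0.186  0.078 ] hinge [0.5897 0.2156 0.078 ]
side knob [0.4527 0.1814 0.078 ] hinge [0.5811 0.2059 0.078 ]
[[0.6169 0.2467 0.015 ]
 [0.6272 0.1676 0.015 ]
 [0.4326 0.1385 0.015 ]
 [0.4202 0.2209 0.015 ]]
q0 [0.5242 0.1934 0.1393]
('top',) (array([0.5256, 0.1962, 0.1365]), np.float64(3.379850821288014))
('side',) (array([0.523 , 0.1943, 0.125 ]), np.float64(106.45292642333519))
('top', 'side') (array([0.5239, 0.1953, 0.1306]), np.float64(124.25682979959308))
[[ 0.5857 -0.1677  0.018 ]
 [ 0.5834 -0.3842  0.018 ]
 [ 0.5078 -0.3747  0.018 ]
 [ 0.5101 -0.1668  0.018 ]]
r0 [ 0.5467 -0.2733 -0.011 ]
slip [ 0.5484 -0.2475  0.018 ] in rack y 0.025826806069663668
('top',) (array([ 0.5486, -0.2687, -0.0157]), np.float64(31.871848954116594))
('side',) (array([ 0.5466, -0.2693, -0.0079]), np.float64(16.819784978336685))
('top', 'side') (array([ 0.548 , -0.2693, -0.0125]), np.float64(53.89034598637783))
```

```bash
python3 -m inch '[271,-275,-40,0,0,0.52,70,271,-275,-40,0,0,0.52,70,271,-275,-40,0,0,0.52,70,271,-275,-40,0,0,0.52,70,271,-275,-40,0,0,0.52,70,271,-275,-40,0,0,0.52,70,271,-275,-40,0,0,0.52,70,271,-275,-40,0,0,0.52,70]'
```

```text
clock: 1.97
eef_pos: [0.4094, 0.2394, 0.2211]
tool_rot: [-0.066, 0.998, 0.0, 0.0]
ft_force: [0.5, 1.2, -0.3]
grip_width: 0.0596
grasp_force: 0.0
```

```bash
python3 -m inch '[38,-39,-50,0,0,0,70,38,-39,-50,0,0,0,70,38,-39,-50,0,0,0,70,38,-39,-50,0,0,0,70]'
python3 - <<'E'
from h import *
o=bot.get_obs();print(o["eef_pos"],o["joint_pos"])
im={}
for c in INF: im[c]=bot.camera(c)
for c in INF:
    p=proj(c,[[.460,.187,.078],o["eef_pos"],[.588,.204,.078]]);print(c,p)
    u,v=p[0].astype(int);a=im[c][v-60:v+50,u-65:u+65];im[c]=cv2.resize(a,None,fx=3,fy=3,interpolation=2)
cv2.imwrite("pics/k1.png",np.hstack([im["top"],im["side"]]))
E
```

```text
clock: 2.3
eef_pos: [0.4459, 0.2005, 0.1696]
tool_rot: [-0.064, 0.998, -0.0, -0.002]
ft_force: [-0.9, -0.5, 0.6]
grip_width: 0.0598
grasp_force: 0.0
[0.4459 0.2005 0.1696] [ 0.4224  0.2758 -0.1735  1.1252  0.0004  0.2943]
top [[183.1075 215.3295]
 [171.819  218.2605]
 [178.6644 171.2127]]
side [[254.6416 246.172 ]
 [258.3466 221.3722]
 [202.8257 240.8512]]
```

View pics/k1.png

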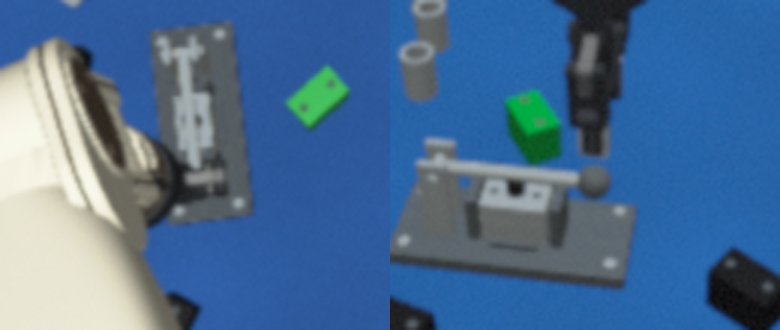

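```bash
python3 -m inch '[0,0,0,0,0,0,70,0,0,0,0,0,0,70,0,0,0,0,0,0,70]'
```

```text
clock: 2.65
eef_pos: [0.4463, 0.203, 0.172]
tool_rot: [-0.067, 0.998, 0.0, 0.001]
ft_force: [0.3, 0.8, 0.1]
grip_width: 0.0598
grasp_force: 0.0
```

```bash
python3 -m inch '[10,-17,-30,0,0,0,70,10,-17,-60,0,0,0,70,10,-17,-92,0,0,0,70,10,-17,-92,0,0,0,70,10,-17,-92,0,0,0,40,10,-17,-92,0,0,0,0,10,-17,-92,0,0,0,0,10,-17,-92,0,0,0,0]';python3 -m inch '[0,0,0,0,0,0,0,0,0,0,0,0,0,0]'
```

```text
clock: 3.32
eef_pos: [0.4577, 0.1865, 0.0815]
tool_rot: [-0.066, 0.998, 0.001, 0.002]
ft_force: [-1.5, 1.9, 5.1]
grip_width: 0.0253
grasp_force: 58.6
clock: 3.48
eef_pos: [0.4577, 0.1865, 0.0815]
tool_rot: [-0.066, 0.998, 0.002, 0.002]
ft_force: [-2.1, 3.1, 6.7]
grip_width: 0.025
grasp_force: 58.8
```

Run:
```python
from h import *
im={}
for c in INF: im[c]=bot.camera(c)
for c in INF:
    u,v=proj(c,[[.456,.186,.078]])[0].astype(int);a=im[c][v-45:v+35,u-50:u+40];im[c]=cv2.resize(a,None,fx=4.4,fy=4.4,interpolation=2)
cv2.imwrite("pics/k2.png",np.hstack([im["top"],im["side"]]))
```

```text
(no output)
```

View pics/k2.png

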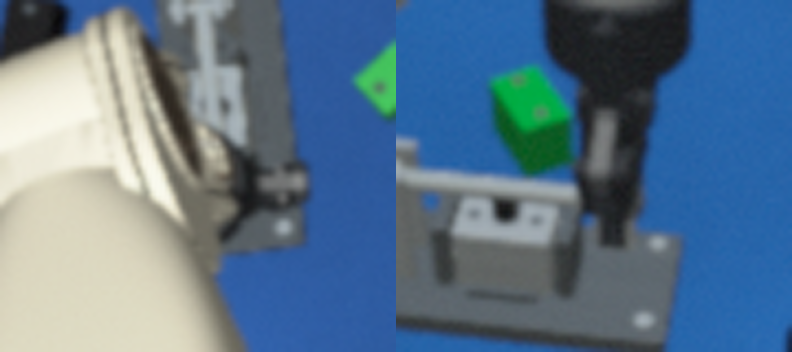

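```bash
python3 -m inch '[2,0,22,0,0,0,0,7,1,43,0,0,0,0,16,2,63,0,0,0,0,29,4,82,0,0,0,0]'
```

```text
clock: 3.92
eef_pos: [0.4859, 0.1903, 0.1627]
tool_rot: [-0.066, 0.998, 0.001, 0.001]
ft_force: [2.9, 4.7, -9.5]
grip_width: 0.0251
grasp_force: 59.3
```

```bash
python3 -m inch '[15,2,16,0,0,0,0,33,4,29,0,0,0,0,52,7,39,0,0,0,0,73,10,45,0,0,0,0,95,13,48,0,0,0,0,117,15,47,0,0,0,0]'
python3 - <<'E'
from h import *
bot.camera("side");print([(d["uv"],d["confidence"]) for d in bot.spot_point("side","knob")],proj("side",[bot.get_obs()["eef_pos"]]))
E
```

```text
clock: 4.42
eef_pos: [0.604, 0.2044, 0.21]
tool_rot: [-0.066, 0.998, 0.0, 0.002]
ft_force: [-0.1, 0.0, 0.2]
grip_width: -0.0002
grasp_force: 0.0
[([228.2, 208.7], 0.55), ([233.0, 268.7], 0.54), ([266.1, 174.9], 0.54), ([333.8, 165.2], 0.25)] [[189.9168 196.9003]]
```

Run:
```python
from h import *
im=bot.camera("side");a=im[130:300,150:330]
cv2.imwrite("pics/k3.png",cv2.resize(a,None,fx=3.4,fy=3.4,interpolation=2))
```

```text
(no output)
```

View pics/k3.png

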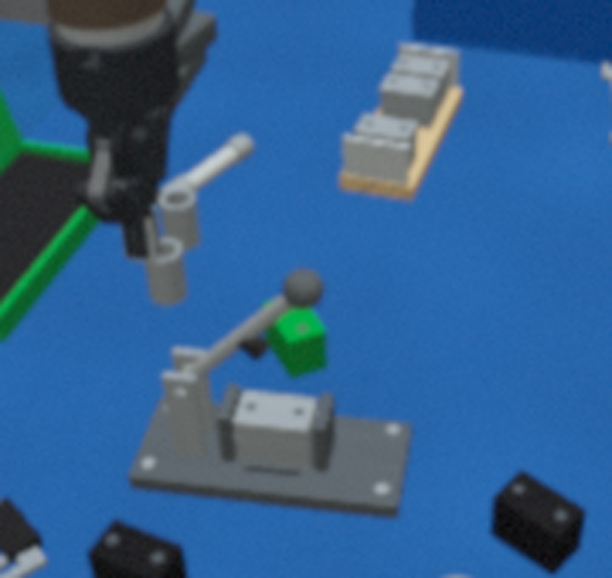

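The ball slipped out partway and the handle is falling back: the knob is at about (239,214) in the side image. I'll go back and take it deeper and slower.

```bash
python3 -m inch '[-37,-5,0,0,0,0,70,-74,-9,0,0,0,0,70,-111,-14,-5,0,0,0,70,-148,-18,-15,0,0,0,70,-148,-18,-15,0,0,0,70,-148,-18,-15,0,0,0,70]'
python3 - <<'E'
from h import *
im=bot.camera("side");print([(d["uv"],d["confidence"]) for d in bot.spot_point("side","knob")],proj("side",[[.456,.186,.078],[.460,.186,.078],[.456,.19,.078]]))
for d in bot.silhouettes("side","knob")[:2]:
    v,u=np.where(d["mask"]);print(d["confidence"],d["uv"],len(u),u.min(),u.max(),v.min(),v.max())
cv2.imwrite("pics/k4.png",cv2.resize(im[180:300,190:310],None,fx=5,fy=5,interpolation=2))
E
```

```text
clock: 5.07
eef_pos: [0.4495, 0.1845, 0.1923]
tool_rot: [-0.066, 0.998, -0.001, -0.002]
ft_force: [0.7, 0.9, 0.1]
grip_width: 0.0596
grasp_force: 0.0
[([258.7, 248.4], 0.68)] [[256.3534 246.2082]
 [254.7609 245.8942]
 [255.8802 247.3246]]
0.71 [243.2, 247.2] 297 209 262 240 251
```

View pics/k4.png

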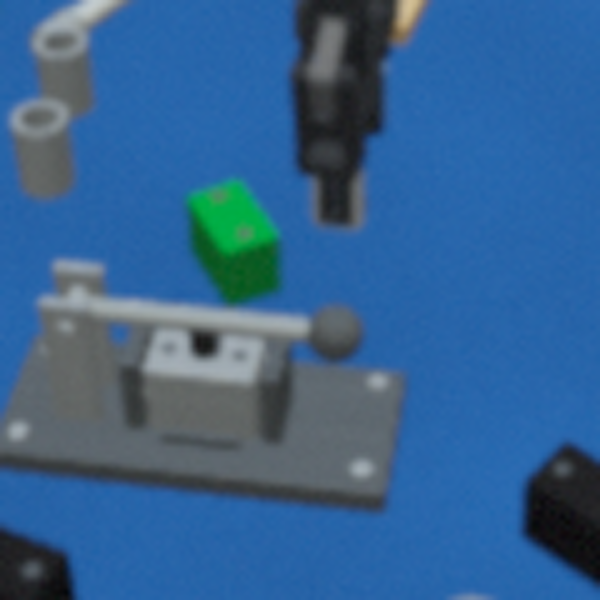

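```bash
python3 -m inch '[0,0,-40,0,0,0,60,0,0,-80,0,0,0,60,0,0,-110,0,0,0,60,0,0,-115,0,0,0,60,0,0,-115,0,0,0,60]';python3 -m inch '[0,0,0,0,0,0,20,0,0,0,0,0,0,20,0,0,0,0,0,0,0,0,0,0,0,0,0,0,0,0,0,0,0,0,0,0,0,0,0,0,0,0]'; python3 -c "
from workcell import bot;o=bot.get_obs();print(o['eef_pos'],o['ft_force'],o['ft_torque'],o['grip_width'])"
```

```text
clock: 5.63
eef_pos: [0.4542, 0.1856, 0.0767]
tool_rot: [-0.065, 0.998, -0.001, -0.002]
ft_force: [0.6, 0.3, 0.5]
grip_width: 0.0514
grasp_force: 0.0
clock: 6.13
eef_pos: [0.4568, 0.1865, 0.0806]
tool_rot: [-0.065, 0.998, 0.0, 0.003]
ft_force: [1.3, -1.3, 6.1]
grip_width: 0.0254
grasp_force: 58.8
[0.45682668 0.1864802  0.08057133] [ 1.27817668 -1.26042517  6.06819878] [-0.40502137 -0.24979053  0.00154433] 0.025421762024258762
```

```bash
python3 -m inch '[0,0,6,0,0,0,0,0,0,6,0,0,0,0]'; python3 -m inch '[0,0,12,0,0,0,0,1,0,16,0,0,0,0,1,0,16,0,0,0,0]';  python3 -m inch '[2,0,11,0,0,0,0,5,1,21,0,0,0,0,5,1,21,0,0,0,0]'; python3 -m inch '[4,1,10,0,0,0,0,8,1,20,0,0,0,0,8,1,20,0,0,0,0]'
```

```text
clock: 6.3
eef_pos: [0.4569, 0.1865, 0.0861]
tool_rot: [-0.065, 0.998, 0.0, 0.003]
ft_force: [5.6, -0.6, -3.0]
grip_width: 0.0253
grasp_force: 59.0
clock: 6.55
eef_pos: [0.4577, 0.1866, 0.1016]
tool_rot: [-0.065, 0.998, 0.001, 0.003]
ft_force: [6.9, 0.9, -5.5]
grip_width: 0.0252
grasp_force: 59.1
clock: 6.8
eef_pos: [0.4604, 0.187, 0.122]
tool_rot: [-0.065, 0.998, 0.0, 0.0]
ft_force: [0.8, -1.6, -3.2]
grip_width: 0.0253
grasp_force: 59.0
clock: 7.05
eef_pos: [0.469, 0.1881, 0.1417]
tool_rot: [-0.065, 0.998, 0.0, 0.001]
ft_force: [3.2, -0.3, -4.5]
grip_width: 0.025
grasp_force: 59.4
```

```bash
python3 -m inch '[7,1,9,0,0,0,0,14,2,18,0,0,0,0,20,3,25,0,0,0,0,27,4,32,0,0,0,0]'; python3 -m inch '[7,1,6,0,0,0,0,15,2,12,0,0,0,0,15,2,12,0,0,0,0]';  python3 -m inch '[8,1,6,0,0,0,0,16,2,10,0,0,0,0,16,2,10,0,0,0,0]'
```

```text
clock: 7.38
eef_pos: [0.4941, 0.1915, 0.1714]
tool_rot: [-0.066, 0.998, -0.001, -0.002]
ft_force: [5.1, -0.1, -8.6]
grip_width: 0.0251
grasp_force: 59.5
clock: 7.63
eef_pos: [0.5134, 0.194, 0.1835]
tool_rot: [-0.064, 0.998, -0.0, 0.002]
ft_force: [11.2, 2.3, -15.0]
grip_width: 0.0239
grasp_force: 64.6
clock: 7.88
eef_pos: [0.5271, 0.1963, 0.1943]
tool_rot: [-0.065, 0.998, 0.0, -0.0]
ft_force: [0.6, 0.5, 0.3]
grip_width: 0.0001
grasp_force: 0.0
```

Run:
```python
from h import *
for z in(.13,.14,.15,.16,.17,.18): print(z,proj("side",[[.4495,.1845,z],[.4495,.2145,z],[.4495,.1545,z]]).ravel())
print(bot.get_obs()["eef_pos"])
```

```text
0.13 [258.9533 230.0001 255.249  238.4628 262.4581 221.9879]
0.14 [258.9191 226.7195 255.1858 235.1545 262.4496 218.738 ]
0.15 [258.8844 223.3898 255.1216 231.7947 262.4409 215.4412]
0.16 [258.849  220.01   255.0564 228.3824 262.432  212.0966]
0.17 [258.813  216.5792 254.9902 224.9167 262.4227 208.7034]
0.18 [258.7765 213.0965 254.923  221.3963 262.4132 205.2607]
[0.5271 0.1963 0.1943]
```

The pinch slipped again near 1 rad. Its width was only 25 mm on a 28 mm ball, so the pads aren't on the ball's full diameter. I'll try a deeper grip and watch the width.

```bash
python3 -m inch '[-35,-5,0,0,0,0,60,-70,-10,0,0,0,0,60,-70,-10,-40,0,0,0,60,-70,-10,-80,0,0,0,60,-70,-10,-110,0,0,0,60,-70,-10,-124,0,0,0,60,-70,-10,-124,0,0,0,60,-70,-10,-124,0,0,0,60]';python3 -m inch '[0,0,0,0,0,0,60,0,0,0,0,0,0,40,0,0,0,0,0,0,40]'; python3 -m inch '[0,0,0,0,0,0,30,0,0,0,0,0,0,30]'; python3 -m inch '[0,0,0,0,0,0,0,0,0,0,0,0,0,0]'; python3 -m inch '[0,0,0,0,0,0,0]'; python3 -m inch '[0,0,0,0,0,0,0,0,0,0,0,0,0,0]'
```

```text
clock: 8.55
eef_pos: [0.4547, 0.1857, 0.0705]
tool_rot: [-0.066, 0.998, -0.0, -0.001]
ft_force: [0.2, 0.3, 1.5]
grip_width: 0.0517
grasp_force: 0.0
clock: 8.8
eef_pos: [0.4574, 0.1865, 0.0726]
tool_rot: [-0.066, 0.998, 0.001, 0.001]
ft_force: [0.5, -0.6, 0.1]
grip_width: 0.0342
grasp_force: 0.0
clock: 8.97
eef_pos: [0.4573, 0.1865, 0.0725]
tool_rot: [-0.066, 0.998, 0.001, 0.001]
ft_force: [-0.1, 0.5, 6.5]
grip_width: 0.0265
grasp_force: 29.4
clock: 9.13
eef_pos: [0.4573, 0.1865, 0.0726]
tool_rot: [-0.066, 0.998, 0.001, 0.001]
ft_force: [-2.5, -0.5, 8.0]
grip_width: 0.0253
grasp_force: 58.3
clock: 9.22
eef_pos: [0.4573, 0.1865, 0.0726]
tool_rot: [-0.066, 0.998, 0.001, 0.001]
ft_force: [-1.4, -0.1, 7.2]
grip_width: 0.025
grasp_force: 58.3
clock: 9.38
eef_pos: [0.4573, 0.1865, 0.0726]
tool_rot: [-0.066, 0.998, 0.001, 0.001]
ft_force: [-1.0, 0.7, 7.0]
grip_width: 0.0254
grasp_force: 58.3
```

Run:
```python
from h import *
d=np.array([.9914,.1306,0]);H=np.array([.4573,.1865,.078])+.13*d
print(H,proj("side",[H]))
for t in(.6,.7,.8,.9,1.0):
    print(t,proj("side",[H+.13*(-np.cos(t)*d+[0,0,np.sin(t)])]),proj("side",[H-[0,0,.008]+.13*(-np.cos(t)*d+[0,0,np.sin(t)])]))
```

```text
[0.5862 0.2035 0.078 ] [[203.5891 240.8516]]
0.6 [[245.5584 221.9601]] [[245.6643 224.628 ]]
0.7 [[242.0208 218.1516]] [[242.148 220.859]]
0.8 [[238.0246 214.5443]] [[238.1758 217.288 ]]
0.9 [[233.6129 211.1872]] [[233.7905 213.9635]]
1.0 [[228.8368 208.1268]] [[229.0429 210.9315]]
```

```bash
python3 -m inch '[1,0,13,0,0,0,0,3,0,26,0,0,0,0,6,1,38,0,0,0,0,10,1,51,0,0,0,0,10,1,51,0,0,0,0]'; python3 -m inch '[0,0,0,0,0,0,0]'; python3 -m inch '[6,1,12,0,0,0,0,12,2,23,0,0,0,0,12,2,23,0,0,0,0,12,2,23,0,0,0,0]'; python3 -m inch '[0,0,0,0,0,0,0]'
```

```text
clock: 9.8
eef_pos: [0.4654, 0.1875, 0.1235]
tool_rot: [-0.066, 0.998, 0.001, -0.001]
ft_force: [-4.6, 2.5, -1.2]
grip_width: 0.0256
grasp_force: 59.2
clock: 9.88
eef_pos: [0.4647, 0.1875, 0.122]
tool_rot: [-0.066, 0.998, 0.001, -0.002]
ft_force: [-3.6, 3.1, -1.8]
grip_width: 0.0252
grasp_force: 59.1
clock: 10.22
eef_pos: [0.4765, 0.1891, 0.1447]
tool_rot: [-0.066, 0.998, 0.0, -0.002]
ft_force: [-5.1, 2.4, 0.6]
grip_width: 0.0253
grasp_force: 59.1
clock: 10.3
eef_pos: [0.4762, 0.189, 0.1443]
tool_rot: [-0.066, 0.998, 0.0, -0.002]
ft_force: [-5.2, 2.1, -0.6]
grip_width: 0.0253
grasp_force: 59.1
```

```bash
python3 -m inch '[7,1,11,0,0,0,0,15,2,20,0,0,0,0,15,2,20,0,0,0,0]'; python3 -m inch '[0,0,0,0,0,0,0]'; python3 -m inch '[9,1,9,0,0,0,0,9,1,9,0,0,0,0]'; python3 -m inch '[0,0,0,0,0,0,0]';  python3 -m inch '[10,1,7,0,0,0,0,10,1,7,0,0,0,0]'; python3 -m inch '[0,0,0,0,0,0,0]'
```

```text
clock: 10.55
eef_pos: [0.4929, 0.1913, 0.1659]
tool_rot: [-0.066, 0.998, 0.0, -0.001]
ft_force: [-6.0, 1.5, 2.1]
grip_width: 0.0248
grasp_force: 59.6
clock: 10.63
eef_pos: [0.4918, 0.1912, 0.1648]
tool_rot: [-0.066, 0.998, 0.0, -0.002]
ft_force: [-5.9, 2.1, 0.7]
grip_width: 0.0252
grasp_force: 59.6
clock: 10.8
eef_pos: [0.5019, 0.1925, 0.1745]
tool_rot: [-0.066, 0.998, 0.001, -0.001]
ft_force: [-5.1, 2.9, 3.3]
grip_width: 0.0254
grasp_force: 60.6
clock: 10.88
eef_pos: [0.5012, 0.1924, 0.1739]
tool_rot: [-0.066, 0.998, 0.001, -0.001]
ft_force: [-5.5, 3.2, 1.8]
grip_width: 0.0254
grasp_force: 60.6
clock: 11.05
eef_pos: [0.5124, 0.194, 0.1815]
tool_rot: [-0.066, 0.998, 0.001, 0.0]
ft_force: [-4.7, 3.2, 1.6]
grip_width: 0.0253
grasp_force: 61.4
clock: 11.13
eef_pos: [0.5117, 0.1939, 0.1809]
tool_rot: [-0.066, 0.998, 0.001, -0.0]
ft_force: [-5.5, 4.1, 0.6]
grip_width: 0.025
grasp_force: 61.4
```

```bash
python3 -m inch '[7,1,5,0,0,0,0,14,2,9,0,0,0,0,14,2,9,0,0,0,0]'; python3 -m inch '[0,0,0,0,0,0,0]'; python3 -m inch '[9,1,4,0,0,0,0,18,2,7,0,0,0,0,18,2,7,0,0,0,0]'; python3 -m inch '[0,0,0,0,0,0,0]';  python3 -m inch '[9,1,2,0,0,0,0,19,2,5,0,0,0,0,19,2,5,0,0,0,0]'; python3 -m inch '[0,0,0,0,0,0,0]'
```

```text
clock: 11.38
eef_pos: [0.5274, 0.196, 0.1893]
tool_rot: [-0.065, 0.998, 0.001, 0.001]
ft_force: [-0.2, 6.0, -5.6]
grip_width: 0.0252
grasp_force: 60.4
clock: 11.47
eef_pos: [0.5265, 0.1958, 0.1887]
tool_rot: [-0.065, 0.998, 0.001, -0.0]
ft_force: [-0.2, 7.3, -6.1]
grip_width: 0.0253
grasp_force: 60.4
clock: 11.72
eef_pos: [0.5452, 0.1983, 0.1964]
tool_rot: [-0.066, 0.998, 0.001, 0.0]
ft_force: [-1.4, 5.4, -4.0]
grip_width: 0.0252
grasp_force: 60.0
clock: 11.8
eef_pos: [0.5443, 0.1982, 0.196]
tool_rot: [-0.066, 0.998, 0.001, -0.0]
ft_force: [-1.2, 5.7, -3.1]
grip_width: 0.0253
grasp_force: 60.1
clock: 12.05
eef_pos: [0.5649, 0.1999, 0.2009]
tool_rot: [-0.066, 0.998, 0.0, 0.001]
ft_force: [0.6, -0.1, 0.5]
grip_width: 0.013
grasp_force: 0.0
clock: 12.13
eef_pos: [0.564, 0.1985, 0.2013]
tool_rot: [-0.065, 0.998, -0.001, 0.001]
ft_force: [-0.9, -0.5, -0.2]
grip_width: 0.0008
grasp_force: 0.0
```

Better: the deeper grip held until about 1.3 rad. I'll go deeper still and do the last part fast, so its momentum carries it past upright.

```bash
python3 -m inch '[0,0,30,0,0,0,60,0,0,30,0,0,0,60,0,0,30,0,0,0,60,0,0,30,0,0,0,60,-40,-5,20,0,0,0,60,-80,-9,0,0,0,0,60,-107,-12,-20,0,0,0,60,-107,-12,-50,0,0,0,60]';python3 -m inch '[0,0,-40,0,0,0,60,0,0,-75,0,0,0,60,0,0,-86,0,0,0,60,0,0,-86,0,0,0,60,0,0,-86,0,0,0,60,0,0,-86,0,0,0,60]'; python3 -m inch '[0,0,0,0,0,0,30,0,0,0,0,0,0,30,0,0,0,0,0,0,0,0,0,0,0,0,0,0,0,0,0,0,0,0,0,0,0,0,0,0,0,0]'
```

```text
clock: 12.8
eef_pos: [0.4507, 0.1854, 0.1515]
tool_rot: [-0.066, 0.998, -0.001, -0.002]
ft_force: [-0.6, -0.3, 0.3]
grip_width: 0.0515
grasp_force: 0.0
clock: 13.3
eef_pos: [0.4572, 0.1871, 0.0669]
tool_rot: [-0.065, 0.998, 0.0, 0.001]
ft_force: [0.3, -0.3, 0.3]
grip_width: 0.0509
grasp_force: 0.0
clock: 13.8
eef_pos: [0.4577, 0.1866, 0.0678]
tool_rot: [-0.065, 0.998, -0.0, 0.002]
ft_force: [0.0, -3.8, 5.7]
grip_width: 0.0257
grasp_force: 58.4
```

```bash
python3 -m inch '[1,0,13,0,0,0,0,3,0,26,0,0,0,0,6,1,38,0,0,0,0,10,1,51,0,0,0,0]'; python3 -m inch '[6,1,12,0,0,0,0,16,2,28,0,0,0,0,39,5,51,0,0,0,0,72,10,71,0,0,0,0,110,15,79,0,0,0,0,148,20,76,0,0,0,0,178,24,65,0,0,0,0,178,24,65,0,0,0,0]'
python3 - <<'E'
from h import *
im=bot.camera("side");print(bot.get_obs()["eef_pos"],[(d["uv"],d["confidence"]) for d in bot.spot_point("side","knob")])
cv2.imwrite("pics/k5.png",cv2.resize(im[130:300,150:330],None,fx=3.4,fy=3.4,interpolation=2))
d=np.array([.9914,.1306,0]);H=np.array([.4573,.1865,.078])+.13*d
print(proj("side",[H+.13*(-np.cos(t)*d+[0,0,np.sin(t)]) for t in(0,1.5,2.1)]))
E
```

```text
clock: 14.13
eef_pos: [0.4643, 0.1874, 0.1168]
tool_rot: [-0.066, 0.998, -0.0, -0.002]
ft_force: [-2.5, 1.4, -3.0]
grip_width: 0.0253
grasp_force: 59.0
clock: 14.8
eef_pos: [0.65, 0.2128, 0.1802]
tool_rot: [-0.065, 0.998, 0.001, 0.002]
ft_force: [2.2, 1.6, 3.2]
grip_width: 0.0256
grasp_force: 63.5
[0.6481 0.2125 0.1811] [([175.9, 204.3], 0.57)]
[[255.7763 246.2451]
 [201.7043 198.5956]
 [171.274  202.046 ]]
```

```bash
python3 -m inch '[0,0,0,0,0,0,60,0,0,0,0,0,0,60,0,0,0,0,0,0,60,0,0,0,0,0,0,60,0,0,30,0,0,0,60,0,0,60,0,0,0,60,-40,-5,65,0,0,0,60,-80,-10,65,0,0,0,60]'
python3 - <<'E'
from h import *
im={c:bot.camera(c) for c in INF};print([(d["uv"],d["confidence"]) for d in bot.spot_point("side","knob")])
cv2.imwrite("pics/k5.png",cv2.resize(im["side"][130:300,150:330],None,fx=3.4,fy=3.4,interpolation=2))
E
```

```text
clock: 15.57
eef_pos: [0.5675, 0.203, 0.2497]
tool_rot: [-0.065, 0.998, 0.001, 0.004]
ft_force: [0.1, -0.3, 0.1]
grip_width: 0.0515
grasp_force: 0.0
[([174.6, 203.0], 0.55)]
```

View pics/k5.png

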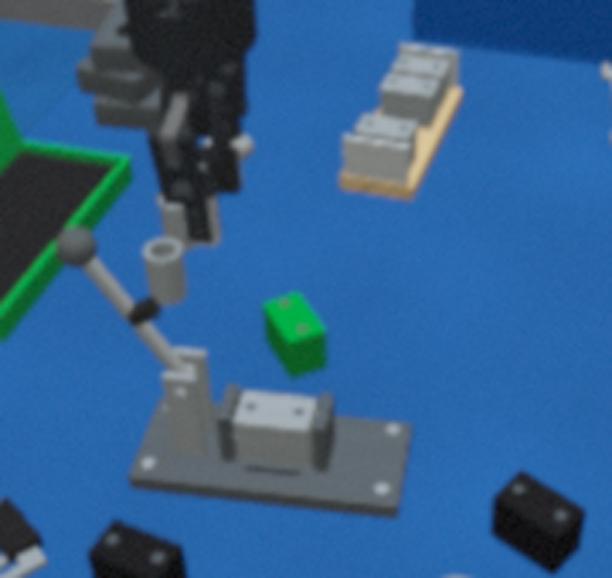

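The handle is open, with the knob at about (172,202). Now the block.

```bash
python3 -m inch '[-40,-7,-20,0,0,0,90,-42,-7,-60,0,0,0,90,-42,-7,-100,0,0,0,90,-42,-7,-110,0,0,0,90,-42,-7,-110,0,0,0,90,-42,-7,-110,0,0,0,90]'; python3 -m inch '[0,0,0,0,0,0,90,0,0,0,0,0,0,90]'
```

```text
clock: 16.22
eef_pos: [0.5234, 0.1953, 0.138]
tool_rot: [-0.066, 0.998, 0.0, 0.0]
ft_force: [0.3, -0.3, 0.9]
grip_width: 0.077
grasp_force: 0.0
clock: 16.38
eef_pos: [0.5246, 0.1957, 0.1397]
tool_rot: [-0.065, 0.998, 0.001, 0.003]
ft_force: [0.7, -0.6, -0.5]
grip_width: 0.077
grasp_force: 0.0
```

```bash
python3 -m inch '[-2,-1,-35,0,0,0,90,-2,-1,-65,0,0,0,90,-2,-1,-85,0,0,0,90,-2,-1,-91,0,0,0,90,-2,-1,-91,0,0,0,90,-2,-1,-91,0,0,0,60]'; python3 -m inch '[0,0,0,0,0,0,60,0,0,0,0,0,0,20,0,0,0,0,0,0,0,0,0,0,0,0,0,0,0,0,0,0,0,0,0]'
```

```text
clock: 16.88
eef_pos: [0.5217, 0.1944, 0.0476]
tool_rot: [-0.066, 0.998, 0.0, 0.001]
ft_force: [0.2, 0.3, 0.6]
grip_width: 0.0665
grasp_force: 0.0
clock: 17.3
eef_pos: [0.5219, 0.1948, 0.0481]
tool_rot: [-0.066, 0.998, 0.001, 0.002]
ft_force: [-0.9, 1.1, 6.6]
grip_width: 0.033
grasp_force: 61.6
```

```bash
python3 -m inch '[0,0,10,0,0,0,0,0,0,25,0,0,0,0,0,0,45,0,0,0,0,0,0,65,0,0,0,0,0,0,85,0,0,0,0,0,0,85,0,0,0,0]'; python3 -m inch '[-10,-30,0,0,0,-0.03,0,-20,-60,0,0,0,-0.06,0,-30,-90,0,0,0,-0.09,0,-40,-120,0,0,0,-0.12,0,-50,-150,0,0,0,-0.143,0,-60,-180,0,0,0,-0.143,0,-70,-210,0,0,0,-0.143,0,-72,-225,0,0,0,-0.143,0]'; python3 -m inch '[0,0,-20,0,0,0,0,0,0,-40,0,0,0,0,0,0,-40,0,0,0,0,0,0,-40,0,0,0,0]'
```

```text
clock: 17.8
eef_pos: [0.5222, 0.1945, 0.1349]
tool_rot: [-0.065, 0.998, 0.001, 0.003]
ft_force: [0.8, 1.5, -4.0]
grip_width: 0.0332
grasp_force: 61.4
clock: 18.47
eef_pos: [0.4445, -0.0337, 0.1294]
tool_rot: [0.007, 1.0, -0.001, -0.003]
ft_force: [0.2, 0.1, -5.3]
grip_width: 0.0332
grasp_force: 62.0
clock: 18.8
eef_pos: [0.4459, -0.031, 0.0894]
tool_rot: [0.006, 1.0, 0.0, -0.003]
ft_force: [-0.6, 0.5, -4.7]
grip_width: 0.0332
grasp_force: 61.6
```

```bash
python3 -m inch '[0,0,-25,0,0,0,0,0,0,-42,0,0,0,0,0,0,-50,0,0,0,0,0,0,-52,0,0,0,0,0,0,-52,0,0,0,0,0,0,-52,0,0,0,0]'; python3 -m inch '[0,0,-1,0,0,0,0,0,0,-2,0,0,0,0,0,0,-3,0,0,0,0,0,0,-3,0,0,0,0]'
```

```text
clock: 19.3
eef_pos: [0.4493, -0.0309, 0.04]
tool_rot: [0.006, 1.0, -0.0, 0.001]
ft_force: [0.6, -0.3, -4.8]
grip_width: 0.0335
grasp_force: 61.7
clock: 19.63
eef_pos: [0.4485, -0.0311, 0.0363]
tool_rot: [0.006, 1.0, -0.0, 0.0]
ft_force: [-0.5, 0.2, -5.7]
grip_width: 0.033
grasp_force: 61.7
```

```bash
python3 -m inch '[0,0,-1,0,0,0,0,0,0,-2,0,0,0,0,0,0,-2,0,0,0,0]'; python3 -m inch '[0,0,-1,0,0,0,0,0,0,-2,0,0,0,0,0,0,-2,0,0,0,0]'
```

```text
clock: 19.88
eef_pos: [0.4482, -0.031, 0.0339]
tool_rot: [0.006, 1.0, 0.0, -0.0]
ft_force: [-0.4, 0.1, -4.9]
grip_width: 0.0332
grasp_force: 61.7
clock: 20.13
eef_pos: [0.4483, -0.0311, 0.0331]
tool_rot: [0.006, 1.0, -0.0, 0.0]
ft_force: [-3.7, 0.3, 7.8]
grip_width: 0.0333
grasp_force: 63.5
```

```bash
python3 -m inch '[0,0,0,0,0,0,60,0,0,0,0,0,0,60,0,0,0,0,0,0,60,0,0,20,0,0,0,60,0,0,50,0,0,0,60,0,0,80,0,0,0,100,0,0,80,0,0,0,100]'; python3 -m inch '[0,0,0,0,0,-0.12,100,0,0,0,0,0,-0.24,100,0,0,0,0,0,-0.36,100,0,0,0,0,0,-0.48,100,0,0,0,0,0,-0.6,100,0,0,0,0,0,-0.72,100,0,0,0,0,0,-0.84,100]'; python3 -m inch '[0,0,0,0,0,-0.12,100,0,0,0,0,0,-0.24,100,0,0,0,0,0,-0.36,100,0,0,0,0,0,-0.48,100,0,0,0,0,0,-0.6,100,0,0,0,0,0,-0.731,100,0,0,0,0,0,-0.731,100,0,0,0,0,0,-0.731,100]'
python3 - <<'E'
from h import *
im={c:bot.camera(c) for c in INF}
for c in INF: cv2.imwrite(f"pics/{c}6.png",im[c])
print(bot.get_obs()["eef_pos"],bot.get_obs()["tool_rot"],proj("top",[[.448,-.031,.042]]),proj("side",[[.448,-.031,.042]]))
print(fit([box(-28,28,-17,17,0,42)],np.array([.448,-.031,-.012]),im,cams=("side",)))
for c in INF:print([(np.round(d["uv"],1),round(d["confidence"],2)) for d in bot.spot_point(c,"block")])
u,v=270,185
cv2.imwrite("pics/b6.png",cv2.resize(np.hstack([im["top"][150:270,210:330],im["side"][170:290,230:350]]),None,fx=3.3,fy=3.3,interpolation=2))
E
```

```text
clock: 20.72
eef_pos: [0.4526, -0.0313, 0.1174]
tool_rot: [0.006, 1.0, -0.0, 0.005]
ft_force: [1.2, 0.4, 0.8]
grip_width: 0.0736
grasp_force: 0.0
clock: 21.3
eef_pos: [0.4486, -0.0311, 0.1119]
tool_rot: [0.416, 0.909, 0.0, 0.0]
ft_force: [1.1, -0.1, 0.2]
grip_width: 0.0852
grasp_force: 0.0
clock: 21.97
eef_pos: [0.4485, -0.0311, 0.1119]
tool_rot: [0.71, 0.704, 0.0, 0.0]
ft_force: [-0.4, 0.2, -0.6]
grip_width: 0.0853
grasp_force: 0.0
[ 0.4484 -0.031   0.112 ] [0.7105 0.7037 0.     0.0001] [[259.0036 220.7839]] [[280.1588 205.942 ]]
(array([ 0.4475, -0.0319, -0.0041]), np.float64(1.2082926555700135))
[(array([143.4, 183.6]), 0.77), (array([226.3, 190.1]), 0.54), (array([164.6, 135.3]), 0.54), (array([176. , 264.7]), 0.51)]
[(array([305.4, 286.3]), 0.8), (array([279.5, 218.7]), 0.76), (array([203.5, 242. ]), 0.7), (array([188.6, 302.1]), 0.66), (array([235.3, 232. ]), 0.61)]
```

View pics/b6.png

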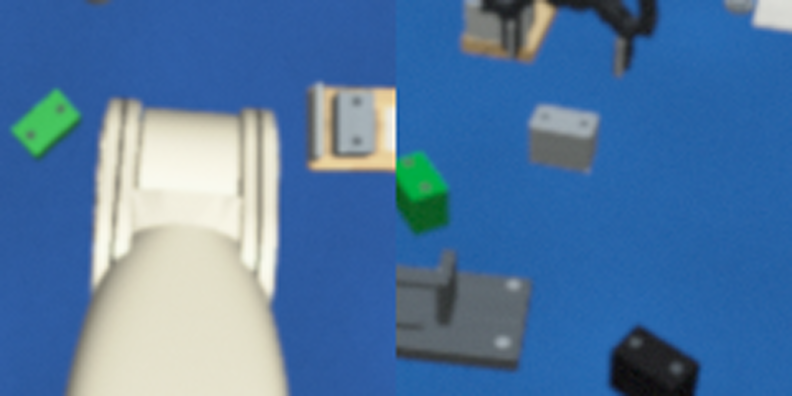

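The block stands upright on the bench at the expected spot. I'll take it by its ends.

```bash
python3 -m inch '[0,0,-30,0,0,0,100,0,0,-55,0,0,0,100,0,0,-72,0,0,0,100,0,0,-78,0,0,0,100,0,0,-78,0,0,0,100,0,0,-78,0,0,0,100]'; python3 -m inch '[0,0,0,0,0,0,60,0,0,0,0,0,0,60,0,0,0,0,0,0,40,0,0,0,0,0,0,0,0,0,0,0,0,0,0,0,0,0,0,0,0,0]'
```

```text
clock: 22.67
eef_pos: [0.4486, -0.0311, 0.0343]
tool_rot: [0.711, 0.703, 0.0, 0.0]
ft_force: [-0.1, -0.2, -0.5]
grip_width: 0.0852
grasp_force: 0.0
clock: 23.17
eef_pos: [0.4494, -0.0311, 0.0354]
tool_rot: [0.711, 0.703, 0.001, 0.001]
ft_force: [-1.0, -0.1, 4.8]
grip_width: 0.055
grasp_force: 66.0
```

```bash
python3 -m inch '[0,0,10,0,0,0,0,0,0,30,0,0,0,0,0,0,55,0,0,0,0,0,0,80,0,0,0,0,0,0,95,0,0,0,0,0,0,95,0,0,0,0]'; python3 -m inch '[14,-30,0,0,0,0,0,28,-60,0,0,0,0,0,42,-90,0,0,0,0,0,56,-120,0,0,0,0,0,70,-150,0,0,0,0,0,84,-180,0,0,0,0,0,98,-205,0,0,0,0,0,98,-216,0,0,0,0,0]'; python3 -m inch '[0,0,0,0,0,0,0,0,0,0,0,0,0,0,0,0,0,0,0,0,0,0,0,0,0,0,0,0]'
python3 - <<'E'
from h import *
o=bot.get_obs();print(o["eef_pos"])
im={c:bot.camera(c) for c in INF}
for c in INF: cv2.imwrite(f"pics/{c}7.png",im[c])
i0={c:cv2.imread(f"pics/{c}0.png") for c in INF}
for z in(66,-22,-66):
    # mean position of a block top: grey bright top faces, top view
    P=place(box(0,0,z,z,60,60),np.array([.548,-.2693,-.0125]))[:1];print(z,proj("top",P),proj("side",P))
cv2.imwrite("pics/r7.png",np.hstack([cv2.resize(i0["top"][165:215,295:385],None,fx=4.4,fy=4.4,interpolation=2),cv2.resize(im["side"][115:215,220:310],None,fx=4.4,fy=4.4,interpolation=2)[:220]]))
cv2.imwrite("pics/r7.png",np.hstack([cv2.resize(i0["top"][160:220,295:385],(396,264),interpolation=2),cv2.resize(im["side"][150:210,220:310],(396,264),interpolation=2)]))
E
```

```text
clock: 23.67
eef_pos: [0.4505, -0.0312, 0.1321]
tool_rot: [0.711, 0.703, 0.002, 0.002]
ft_force: [0.6, -0.2, -4.9]
grip_width: 0.0551
grasp_force: 65.6
clock: 24.33
eef_pos: [0.5478, -0.2505, 0.1267]
tool_rot: [0.712, 0.702, -0.0, 0.001]
ft_force: [1.2, -0.3, -5.4]
grip_width: 0.0551
grasp_force: 65.9
clock: 24.67
eef_pos: [0.5454, -0.2456, 0.1282]
tool_rot: [0.711, 0.703, -0.0, -0.001]
ft_force: [0.4, 0.5, -5.1]
grip_width: 0.0546
grasp_force: 65.8
[ 0.5454 -0.2456  0.1282]
66 [[317.7937 186.5751]] [[262.8293 166.5629]]
-22 [[347.6112 187.1848]] [[269.8413 154.1909]]
-66 [[362.5085 187.4894]] [[273.0657 148.504 ]]
```

View pics/r7.png

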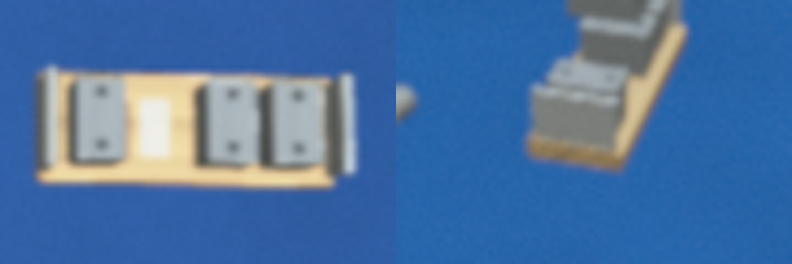

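```bash
python3 -m inch '[2,-2,0,0,0,0,0,2,-2,-15,0,0,0,0,2,-2,-35,0,0,0,0,2,-2,-52,0,0,0,0,2,-2,-64,0,0,0,0,2,-2,-68,0,0,0,0,2,-2,-68,0,0,0,0,2,-2,-68,0,0,0,0]'; python3 -m inch '[0,0,0,0,0,0,0,0,0,0,0,0,0,0]'
```

```text
clock: 25.43
eef_pos: [0.5488, -0.249, 0.0616]
tool_rot: [0.711, 0.703, 0.0, 0.0]
ft_force: [0.1, 0.2, -5.1]
grip_width: 0.0547
grasp_force: 65.7
clock: 25.6
eef_pos: [0.5494, -0.2494, 0.0625]
tool_rot: [0.711, 0.703, 0.0, 0.001]
ft_force: [0.6, -0.4, -5.3]
grip_width: 0.0549
grasp_force: 65.7
```

```bash
python3 -m inch '[-1,2,-2,0,0,0,0,-1,2,-4,0,0,0,0,-1,2,-6,0,0,0,0,-1,2,-6,0,0,0,0,-1,2,-6,0,0,0,0]'; python3 -m inch '[0,0,-1,0,0,0,0,0,0,-2,0,0,0,0,0,0,-2,0,0,0,0]'; python3 -m inch '[0,0,0,0,0,0,0,0,0,0,0,0,0,0]'
```

```text
clock: 26.02
eef_pos: [0.5471, -0.2469, 0.0548]
tool_rot: [0.711, 0.703, -0.0, -0.0]
ft_force: [0.5, 0.4, -4.9]
grip_width: 0.0547
grasp_force: 65.7
clock: 26.27
eef_pos: [0.5475, -0.2472, 0.0535]
tool_rot: [0.711, 0.703, 0.0, 0.0]
ft_force: [-0.5, -0.2, -1.0]
grip_width: 0.0551
grasp_force: 66.0
clock: 26.43
eef_pos: [0.5475, -0.2472, 0.0535]
tool_rot: [0.711, 0.703, 0.0, 0.0]
ft_force: [-0.5, 1.3, -1.0]
grip_width: 0.0551
grasp_force: 66.2
```

```bash
python3 -m inch '[0,0,-1,0,0,0,0,0,0,-1,0,0,0,0]'; python3 -m inch '[0,0,0,0,0,0,85,0,0,0,0,0,0,85,0,0,0,0,0,0,85,0,0,0,0,0,0,85,0,0,10,0,0,0,85,0,0,30,0,0,0,85,0,0,60,0,0,0,85,0,0,95,0,0,0,85]'; python3 -m inch '[0,30,60,0,0,0,85,-10,60,100,0,0,0.1,85,-20,100,120,0,0,0.2,85,-20,140,120,0,0,0.3,85,-20,180,120,0,0,0.4,85,-20,210,120,0,0,0.5,85]'
python3 - <<'E'
from h import *
o=bot.get_obs();print(o["eef_pos"],o["tool_rot"])
im={c:bot.camera(c) for c in INF}
for c in INF: cv2.imwrite(f"pics/{c}8.png",im[c])
q=np.array([.548,-.2693,-.0125]);sl=[box(-28,28,y-17,y+17,18,60) for y in(66,22,-22,-66)]
print(fit(RACK+sl,q,im,cams=("top",)))
cv2.imwrite("pics/r8.png",np.hstack([cv2.resize(im["top"][160:220,295:385],(396,264),interpolation=2),cv2.resize(im["side"][140:200,220:310],(396,264),interpolation=2)]))
E
```

```text
clock: 26.6
eef_pos: [0.5475, -0.2472, 0.0535]
tool_rot: [0.711, 0.703, 0.0, 0.001]
ft_force: [-3.9, 1.1, 5.9]
grip_width: 0.0549
grasp_force: 67.0
clock: 27.27
eef_pos: [0.5461, -0.2464, 0.1467]
tool_rot: [0.711, 0.703, -0.001, -0.002]
ft_force: [0.4, -0.1, -1.3]
grip_width: 0.0728
grasp_force: 0.0
clock: 27.77
eef_pos: [0.5279, -0.0507, 0.2692]
tool_rot: [0.514, 0.858, 0.001, 0.002]
ft_force: [0.3, 0.5, -0.7]
grip_width: 0.0725
grasp_force: 0.0
[ 0.5279 -0.0507  0.2692] [0.5139 0.8579 0.0011 0.0022]
(array([ 0.549 , -0.2572, -0.0335]), np.float64(400.8123918718951))
```

View pics/r8.png

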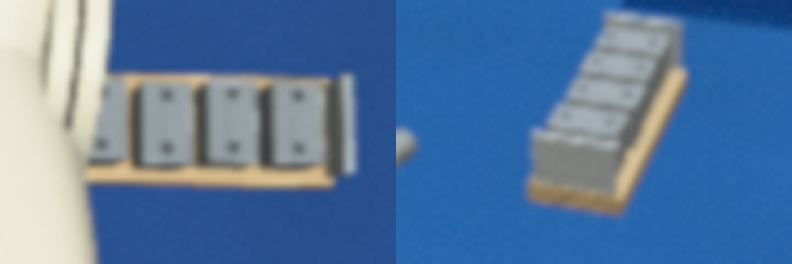

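The placed block's holes at (166,122) in the crop line up with its neighbours, so it is square and in place. Now the handle again.

```bash
python3 -m inch '[12,30,0,0,0,0.12,60,24,60,0,0,0,0.24,60,36,90,0,0,0,0.36,60,50,120,0,0,0,0.48,60,64,150,0,0,0,0.6,60,78,180,0,0,0,0.72,60,92,210,0,0,0,0.84,60,106,240,0,0,0,0.96,60]'; python3 -m inch '[8,10,0,0,0,0.12,60,10,14,0,0,0,0.24,60,10,14,0,0,0,0.24,60,10,14,0,0,0,0.24,60,10,14,0,0,0,0.24,60]'
```

```text
clock: 28.53
eef_pos: [0.6342, 0.189, 0.2666]
tool_rot: [0.059, 0.998, -0.0, 0.0]
ft_force: [0.6, 0.1, -0.9]
grip_width: 0.0513
grasp_force: 0.0
clock: 28.95
eef_pos: [0.6435, 0.2012, 0.2663]
tool_rot: [-0.057, 0.998, -0.0, -0.0]
ft_force: [0.4, -0.5, 0.2]
grip_width: 0.051
grasp_force: 0.0
```

```bash
python3 -m inch '[8,11,0,0,0,0.017,60,8,11,0,0,0,0.017,60,8,11,-30,0,0,0.017,60,8,11,-60,0,0,0.017,60,8,11,-86,0,0,0.017,60,8,11,-86,0,0,0.017,60,8,11,-86,0,0,0.017,60]'; python3 -m inch '[0,0,0,0,0,0,30,0,0,0,0,0,0,30,0,0,0,0,0,0,0,0,0,0,0,0,0,0,0,0,0,0,0,0,0,0,0,0,0,0,0,0]'
```

```text
clock: 29.53
eef_pos: [0.6502, 0.2118, 0.1789]
tool_rot: [-0.066, 0.998, -0.001, -0.002]
ft_force: [0.2, -0.0, 0.9]
grip_width: 0.0514
grasp_force: 0.0
clock: 30.03
eef_pos: [0.653, 0.2133, 0.1834]
tool_rot: [-0.067, 0.998, 0.0, 0.003]
ft_force: [-0.4, -1.1, 6.2]
grip_width: 0.0255
grasp_force: 58.6
```

```bash
python3 -m inch '[-23,-3,11,0,0,0,0,-48,-6,17,0,0,0,0,-74,-10,17,0,0,0,0,-99,-13,13,0,0,0,0,-123,-16,4,0,0,0,0,-145,-19,-10,0,0,0,0,-163,-22,-28,0,0,0,0,-177,-24,-50,0,0,0,0]'; python3 -m inch '[-10,-1,-24,0,0,0,0,-15,-2,-49,0,0,0,0,-16,-2,-58,0,0,0,0,-16,-2,-61,0,0,0,0,-16,-2,-61,0,0,0,0]'
```

```text
clock: 30.7
eef_pos: [0.476, 0.1891, 0.1323]
tool_rot: [-0.067, 0.998, 0.0, 0.004]
ft_force: [7.4, -1.5, -3.6]
grip_width: 0.0252
grasp_force: 58.9
clock: 31.12
eef_pos: [0.4598, 0.1869, 0.0723]
tool_rot: [-0.067, 0.998, -0.0, 0.002]
ft_force: [-5.8, -3.7, 17.5]
grip_width: 0.0254
grasp_force: 62.1
```

Still held and seated on the shut stop (Fz is up). Release, rise, back off and check.

```bash
python3 -m inch '[0,0,0,0,0,0,60,0,0,0,0,0,0,60,0,0,0,0,0,0,60,0,0,0,0,0,0,60,0,0,30,0,0,0,60,0,0,70,0,0,0,60,-20,20,110,0,0,0,60,-60,40,130,0,0,0,60]'; python3 -m inch '[-40,30,0,0,0,0,60,-70,60,0,0,0,0,60,-70,60,0,0,0,0,60,-70,60,0,0,0,0,60]'
python3 - <<'E'
from h import *
im={c:bot.camera(c) for c in INF}
d=np.array([.9914,.1306,0]);H=np.array([.4573,.1865,.078])+.13*d
print(proj("side",[H-.13*d]),[(d["uv"],d["confidence"]) for d in bot.spot_point("side","knob")])
cv2.imwrite("pics/f.png",np.hstack([cv2.resize(im["top"][150:250,130:390],(468,180),interpolation=2),cv2.resize(im["side"][130:300,190:340],(159,180))]))
cv2.imwrite("pics/f.png",np.vstack([cv2.resize(im["top"][150:240,130:390],(780,270),interpolation=2),cv2.resize(im["side"][140:290,150:540],(780,300),interpolation=2)]))
E
```

```text
clock: 31.78
eef_pos: [0.413, 0.2227, 0.1965]
tool_rot: [-0.065, 0.998, 0.002, 0.004]
ft_force: [0.6, 1.2, 0.7]
grip_width: 0.051
grasp_force: 0.0
clock: 32.12
eef_pos: [0.3373, 0.283, 0.1928]
tool_rot: [-0.07, 0.998, 0.0, -0.0]
ft_force: [-0.1, -0.3, -0.4]
grip_width: 0.0514
grasp_force: 0.0
[[255.7763 246.2451]] [([259.6, 248.5], 0.9)]
```

View pics/f.png

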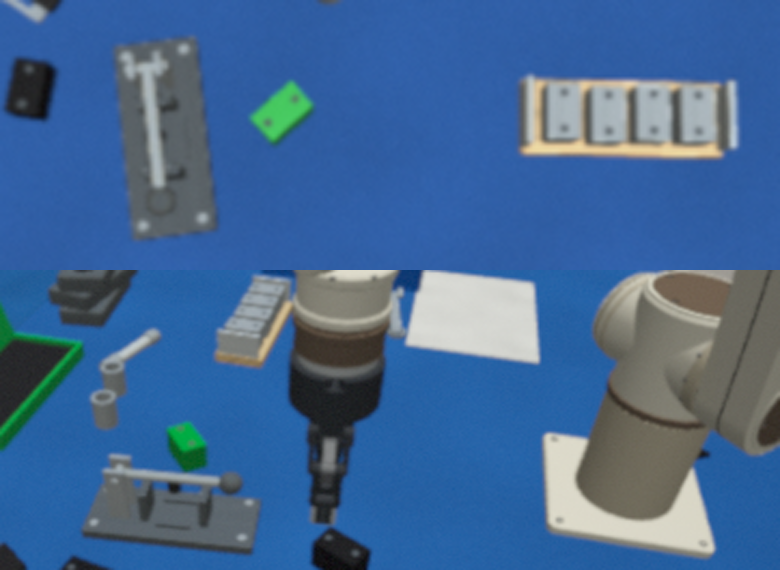

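The handle is shut and level, the nest is empty, the block stands in line in the row, and the arm is clear.

```bash
python3 -c "
from workcell import bot
print(bot.get_obs()['ft_force']);print(bot.job_done())"
```

```text
[-0.97532241  0.07489983  1.50675298]
the job is handed in; nothing more can be done
None
```

The job is handed in at about 32 s: the block stands in line in the row's empty place, the handle is clamped shut and the arm is clear, though the handle slipped from the gripper three times before it opened fully and no verdict came back.

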